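# Seat a bayonet lens collar and hold it home

## Task

Put the loose knurled lens collar, glass end up, over the round barrel of the lens mount, and turn it on the barrel until its hidden keyways drop over the lugs. Then push it down fully home against the spring seat and finish while still gripping it and holding it there, because the spring lifts it again as soon as it is let go. Leave the tape roll, the screwdriver and the steel block where they are.

Things in the scene. Friction and masses are not known exactly. Their poses are not given: they have to be found in the camera images.
- collar_center (a point): Centre (half-way up) of the loose dark knurled lens collar, standing on the bench glass end up: 50 mm across (51 over the ridges), 44 mm high, 0.10 to 0.17 kg; z axis up along its axis.
- collar_bottom (a point): Centre of the collar's lower end. The bore, open only here, is 35 mm wide and 37.5 mm deep (to the glass). Three hidden keyways 120 degrees apart, 8 mm wide and reaching out to 43 mm across, run up 24 mm from here; their direction against the x and y axes is not given.
- mount_top (a point): Centre of the top of the fixed mount's upright barrel, 70 mm above the bench; z axis up. The barrel is 32 mm in diameter, its top 7 mm tapered to 25 mm. The base is 100 x 100 mm and 14 mm thick, with a round step of 72 mm diameter to 26 mm above the bench.
- mount_lugs (a point): Point on the barrel's axis level with the top of its three round lugs (5 mm thick, 120 degrees apart, reaching out to a 40 mm circle), 56 mm above the bench. Their direction varies and is not given by the axes. The collar's lower end rests here until keyways meet lugs (about 6 degrees of play either way, somewhere in any third of a turn), then can go 14 mm down to the spring seat.
- seat (a joint): Travel of the mount's flat steel spring ring (63 mm across, round the foot of the barrel), in m: 0 free (top 42 mm above the bench), 0.006 pressed to its stop (top 36 mm above the bench: the collar's lower end is there when fully home). The spring pushes up with 3 N at 0, rising evenly to 9 N at 0.006.
- roll_center (a point): Centre of a roll of amber tape lying flat, 60 mm across, 18 mm high: a bystander.
- driver_green: Screwdriver lying on the bench, about 152 mm long: a bystander; origin under its middle.
- setting_block: Steel block 25 x 40 x 18 mm lying behind the mount: a bystander; origin at the centre of its underside.
Not all that is in view belongs to the job. Leave any purple look-alike of the part that bears collar_center alone.

How it is judged:
On the way, in this order (a step that is already met when the one before it is completed fails the run):
1. the collar's lower end is over the barrel of the mount (horizontal distance between collar_center and mount_top below 0.006 m and z of collar_center in the frame of mount_top below 0.02 m and angle between collar_center's own z axis and vertical below 0.15 rad).
2. the keyways have dropped over the lugs (horizontal distance between collar_center and mount_top below 0.004 m and z of collar_center in the frame of mount_top below -0.003 m), for 0.1 s.
At the end, for the whole second after the job is handed in: Through the last second the collar is upright (within 0.1 rad, axis within 4 mm of the barrel's axis), its keyways over the lugs, the spring seat pressed down by more than 4.2 of its 6 mm, and the fingers still hold the collar (more than 2 N), which keeps still (value of joint seat above 0.0042 m and z of collar_center in the frame of mount_top below -0.0095 m and horizontal distance between collar_center and mount_top below 0.004 m and angle between collar_center's own z axis and vertical below 0.1 rad and contact force between the fingers and collar above 2 N and linear speed of collar below 0.02 m/s); the arm keeps its last pose, push and grip.
It fails at once if the tape roll is moved more than 2 cm (distance of roll_center from where it was at the start of the episode above 0.02 m).
It fails at once if the screwdriver is moved more than 2 cm (distance of driver_green from where it was at the start of the episode above 0.02 m).
It fails at once if the steel block is moved more than 2 cm (distance of setting_block from where it was at the start of the episode above 0.02 m).
It also fails if it takes over 58 s, if anything falls off the work surface, if the arm or the gripper's body presses on something with over 40 N, if the wrist force passes 120 N, or if a joint passes its speed limit or range.

## Robot

A 6-joint arm with a two-finger parallel gripper is mounted at the origin on a cart in front of the work surface, level with it; the furniture and walls round the work are solid. World frame = base frame: x ahead of the robot, y to its left, z up, the work surface at z = 0. Lengths are in m, angles in rad, forces in N, time in s.
With the tool pointing down it reaches from about 0.35 to 0.8 m from the base axis. Payload 7.3 kg.
Tool frame: the origin (TCP) lies at the very end of the fingers, on their centre line; the grasp point (between the pads) lies 19 mm behind it; z points along the fingers, y is the direction in which the jaws open and shut (so a half turn about z gives the same grasp; the last joint's range is limited). The gripper opens to 85 mm and grips with 20 to 120 N. Pads are 22 mm wide; open, the fingers measure 114 mm over their backs; the gripper's body (76 mm by 85 mm) begins 54 mm behind the grasp point. The pads swing forward as they close: fully open they stand 13 mm farther back than shut.
Start: joints at [-1.427, 0.342, 1.524, -0, 1.275, -0.146], TCP at [0.15, -0.503, 0.231] pointing down, gripper open.
Joint ranges: [-2.53, 2.53], [-0.77, 2.02], [0.04, 2.7], [-1, 4.14], [0.28, 2.66], [-3.11, 3.11]. Speed limits (rad/s): [2.57, 2.57, 3.14, 3.14, 3.14, 3.14].

## Interface

Orientations are given as a rotation vector (axis times angle).
In Python, from cell import r gives the robot as it stands.
- The arm moves only by the tool play_rows, never from a script. Its argument "rows" is a list of rows, each an object of numbers: "rx", "ry", "rz": the turn, a rotation vector about the tool's x, y, z in rad; "dx", "dy", "dz": the shift along the tool's x, y, z in mm; "hand": the gripper's target within -1 to 1 (fully open at 1, half-way at 0, shut at -1). A call has 1 to 12 rows; each row shifts and turns the commanded pose from where the row before left it, along the tool's axes as they then stand; what a row does not reach is not made up. A row lasts 1/12 s, in which the tool goes at most 41.7 mm and 7.16 degrees, less where a joint would pass 70% of its speed; a pose out of reach is approached as far as the arm can. A call with a gripper value outside its range is refused whole. The fingers move at their own pace and stop on an object; "squeeze" is the grip in N (left out, the last holds). Time passes only in rows, so rows that do not move let the fingers close. It gives the time, the measured TCP pose, the force and the opening at its end, in the units of the state.
- r.get_state(): the state, without advancing time (a new reading comes with each control period).
- r.snapshot(name): name is "scene" or "side" or "wrist"; returns (picture, depth): 480x640x3 uint8, red, green, blue; 480x640 float32, m along the optical axis (not along the pixel's ray), 0 where there is no reading.
- r.calibration(name): a dict with "intrinsics" (3x3 intrinsics, pixels), "dist_coeffs" ([k1, k2, p1, p2, k3] as OpenCV has them; the pictures are not rectified), "R" (3x3) and "t" (3): a world point X has camera coordinates R X + t. Camera axes: x right, y down, z forward; pixel columns grow to the right and rows downward; lengths in m; the calibration is good to about 2 mm. A picture is of the moment at which its call begins: read the wrist's pose just before it. calibration takes no time and is no camera call; for the wrist camera it gives the pose at the moment of the call.
- r.job_done(): hands the job in, once; it reports no verdict.
The state is a dict: "time_s": time; "joints": joint angles; "joint_velocities": joint speeds; "joint_efforts": joint torques, N m; "position": TCP position; "tcp_rot": TCP orientation; "contact_force": force on the tool from outside, world axes, zero at the start; "moment": the same for the moment, N m; "opening": finger opening in m.
Only numpy, scipy, OpenCV 4.12 (cv2) and the standard library are available. Lean on these libraries where they do the work, as an engineer would, in place of code of your own. Each camera call takes 0.05 s, during which the arm holds its last target.

## Working session

There is one attempt and no reset: what is moved stays moved. The work goes in short steps, Python scripts to look and compute and a tool call to move; the robot and the scene stay as the last step left them, time stands still between calls to the robot, and variables do not carry over. Pictures are saved under pics/ and viewed, and the job is handed in when it is done.

Besides the shell and the picture viewer there is one more tool, called after "Request:" as name(argument=value, ...), one argument or row to a line, values as JSON. play_rows: Moves the arm, as the interface text tells. Its arguments: {"type":"object","properties":{"rows":{"type":"array","items":{"type":"object","properties":{"rx":{"type":"number"},"ry":{"type":"number"},"rz":{"type":"number"},"dx":{"type":"number"},"dy":{"type":"number"},"dz":{"type":"number"},"hand":{"type":"number"}}}},"squeeze":{"type":"number"}},"required":["rows"]}

```bash
mkdir -p pics; ls; python3 - <<'E'
from cell import r
import cv2,numpy as np
s=r.get_state();print({k:np.round(v,4) for k,v in s.items()})
for n in ["scene","side","wrist"]:
    c=r.calibration(n);print(n,np.round(c["intrinsics"],1).tolist(),c["dist_coeffs"],np.round(c["R"],3).tolist(),np.round(c["t"],3))
    p,d=r.snapshot(n);cv2.imwrite(f"pics/{n}0.png",p[:,:,::-1]);np.save(f"{n}0d.npy",d)
E
```

```text
pics
{'time_s': np.float64(0.0), 'joints': array([-1.427 ,  0.3427,  1.525 ,  0.    ,  1.2754, -0.146 ]), 'joint_velocities': array([ 0.001 , -0.0001, -0.0004,  0.0008,  0.    , -0.0014]), 'joint_efforts': array([-2.00000e-04, -4.33676e+01, -2.46010e+01, -3.00000e-04,
        7.90000e-03, -0.00000e+00]), 'position': array([ 0.15  , -0.5027,  0.2306]), 'tcp_rot': array([-3.1072, -0.4534, -0.    ]), 'contact_force': array([0.1111, 0.4213, 0.1973]), 'moment': array([-0.0321,  0.0275, -0.0143]), 'opening': np.float64(0.0855)}
scene [[434.6, 0.0, 326.0], [0.0, 434.6, 238.2], [0.0, 0.0, 1.0]] [0.03004747 0.         0.         0.         0.        ] [[-0.848, -0.529, 0.011], [-0.42, 0.659, -0.624], [0.323, -0.534, -0.781]] [0.437 0.292 0.706]
side [[437.6, 0.0, 320.0], [0.0, 437.6, 237.7], [0.0, 0.0, 1.0]] [-0.02732925  0.          0.          0.          0.        ] [[-0.992, -0.121, 0.02], [-0.08, 0.517, -0.852], [0.093, -0.848, -0.522]] [0.547 0.112 0.815]
wrist [[408.8, 0.0, 324.7], [0.0, 408.8, 236.0], [0.0, 0.0, 1.0]] [-0.08432286  0.          0.          0.          0.        ] [[0.285, -0.959, -0.001], [-0.906, -0.269, 0.326], [-0.313, -0.092, -0.945]] [-0.524 -0.042  0.382]
```

View pics/scene0.png

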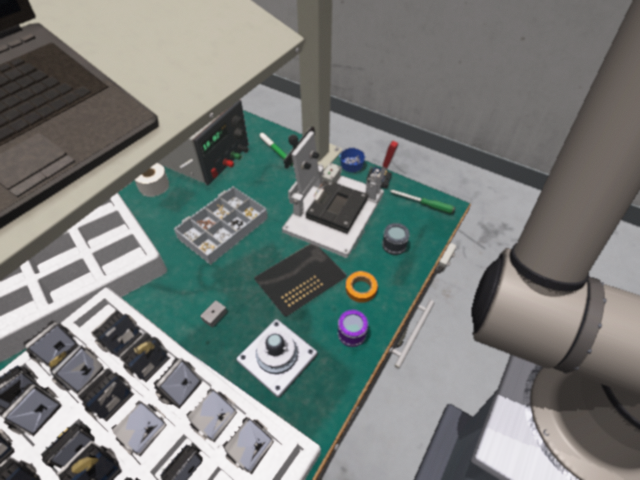

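View pics/side0.png

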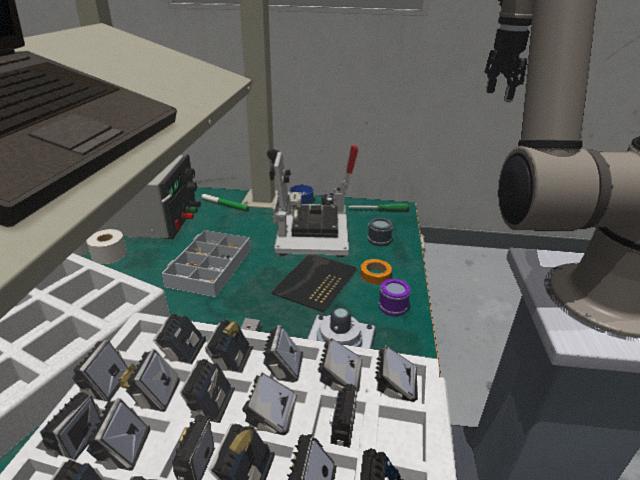

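View pics/wrist0.png

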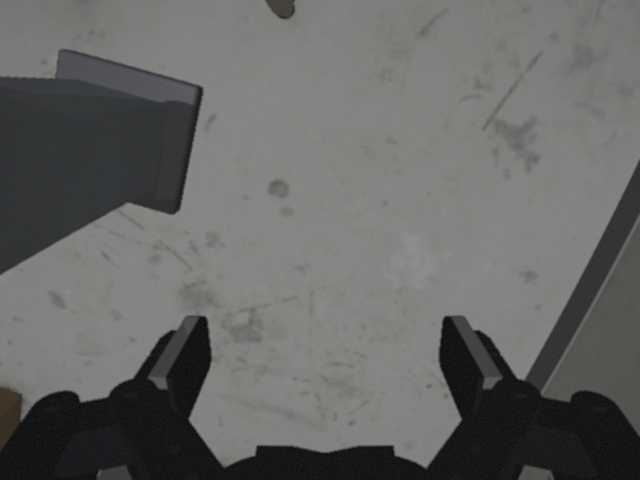

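Candidates for the collar in the scene view are the dark ring (396,238), the purple look-alike (352,327) and a blue roll (352,158). The mount's own barrel is at (276,343). By the description I choose the dark one at (396,238), and will check it in a close crop.

```bash
cat > h.py <<'E'
import cv2,numpy as np
from cell import r
def ray(n,uv,z,c=None):
    c=c or r.calibration(n)
    K=np.array(c["intrinsics"]);D=np.array(c["dist_coeffs"]);R=np.array(c["R"]);t=np.array(c["t"])
    p=cv2.undistortPoints(np.array(uv,float).reshape(-1,1,2),K,D).reshape(-1,2)
    d=np.c_[p,np.ones(len(p))]@R; o=-R.T@t
    return o+d*((z-o[2])/d[:,2])[:,None]
def pix(n,X,c=None):
    c=c or r.calibration(n)
    R=np.array(c["R"]);rv=cv2.Rodrigues(R)[0]
    return cv2.projectPoints(np.array(X,float).reshape(-1,1,3),rv,np.array(c["t"],float),np.array(c["intrinsics"]),np.array(c["dist_coeffs"]))[0].reshape(-1,2)
def circ(x,y,z,d,n=48):
    a=np.linspace(0,2*np.pi,n,endpoint=False);return np.c_[x+d/2*np.cos(a),y+d/2*np.sin(a),np.full(n,z)]
E
python3 - <<'E'
from h import *
a=cv2.imread("pics/scene0.png");b=cv2.imread("pics/side0.png")
f=lambda im,u,v,w,k:cv2.resize(im[v-w*3//4:v+w*3//4,u-w:u+w],None,fx=k,fy=k,interpolation=cv2.INTER_CUBIC)
o=np.vstack([np.hstack([f(a,396,238,32,6),f(a,276,350,48,4)]),np.hstack([f(b,380,232,32,6),f(b,342,325,48,4)])])
print(o.shape);cv2.imwrite("pics/crop0.png",o)
print("collar top",ray("scene",[[396,232]],.044),ray("side",[[380,225]],.044))
print("mount top",ray("scene",[[275,339]],.070),ray("side",[[342,313]],.070))
print("purple",ray("scene",[[352,323]],.044),"tape",ray("scene",[[361,286]],.018))
print("driver",ray("scene",[[392,191],[453,209],[390,145],[375,180]],.01),"block",ray("scene",[[214,312]],.018))
E
```

```text
(576, 768, 3)
collar top [[ 0.43625364 -0.14243519  0.044     ]] [[ 0.43787512 -0.12932682  0.044     ]]
mount top [[0.49640421 0.18909285 0.07      ]] [[0.49571815 0.19498755 0.07      ]]
purple [[0.40992661 0.08431298 0.044     ]] tape [[ 0.43990125 -0.00595702  0.018     ]]
driver [[ 0.50730855 -0.27631418  0.01      ]
 [ 0.36663317 -0.29894922  0.01      ]
 [ 0.58563131 -0.42142297  0.01      ]
 [ 0.55776874 -0.28745006  0.01      ]] block [[0.64057721 0.18730306 0.018     ]]
```

View pics/crop0.png

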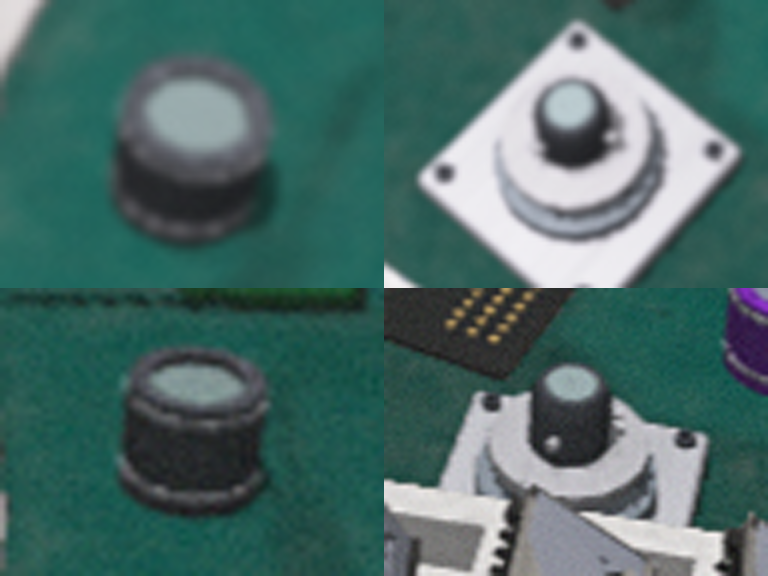

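The crop shows the dark knurled collar with its glass up, and the mount with a lug visible at its right. The next check is for obstacles around the collar and the mount.

```bash
python3 - <<'E'
from h import *
H={}
g=np.zeros((60,60))
for n in ["scene","side"]:
    d=np.load(n+"0d.npy");c=r.calibration(n)
    v,u=np.mgrid[0:480,0:640]
    p=cv2.undistortPoints(np.c_[u.ravel(),v.ravel()].astype(float).reshape(-1,1,2),np.array(c["intrinsics"]),np.array(c["dist_coeffs"])).reshape(-1,2)
    z=d.ravel();X=(np.c_[p,np.ones(len(p))]*z[:,None]-np.array(c["t"]))@np.array(c["R"])
    ok=(z>0)&(X[:,2]>-.02)&(X[:,2]<.6)
    X=X[ok]
    i=((X[:,0]-.25)/.025).astype(int);j=((X[:,1]+.5)/.025).astype(int)
    m=(X[:,0]>.25)&(X[:,1]>-.5)&(i<28)&(j<40)
    np.maximum.at(g,(i[m],j[m]),X[m,2])
print("cols y from -.5 step .025; mm")
for i in range(0,26):print("%.3f"%(.25+.025*i),' '.join("%3d"%(1000*q) for q in g[i,:36]))
E
```

```text
cols y from -.5 step .025; mm
0.250   0   0   0   0   0   0   0   0   0   0   0   0   0   0   0   0 554   0   0 247 263 263 251   0   0   0   0   0   0   0   0   0   0   0   0   0
0.275   0   0   0   0   0   0   0   0   0   0   0   0   0   0   0   0   0   0   0   0   0   0   0   0   0   0   0   0   0   0   0   0   0   0   0   0
0.300   0   0   0   0   0   0   0   0   0   0   0   0   0   0   0   0   0   0   0   0   0   0   0   0   0   0   0   0   0   0   0   0   0   0   0   0
0.325   0   0   0   0   0   0   1   2   2   2   1   2   2   1   1   2   3   3   2   2   2   2   2   2   2   2   3   3   3   2   3  52   3   0   0   0
0.350   0   0   0   0   0   0   4  15  19   2   2   2   2   3   2   2   3   4   2   2   2   2   3   3   2   2   3   3   3   4   3  58 111 110 111  56
0.375   0   0   0   0   0   0   3  16  19   3   2   3   2   3   2   2   2   3   3   2   2   3  45  46  45   2   3   3   3   4   2  56 113 113 112 111
0.400   0   0   0   0   0   0   3   1  19   2   2   2   3  46  45  46   3   3  19  20  20   1  45  45  45   3   2   3   3   3   3  55 131 131 130 112
0.425   0   0   0   
[... 2129 characters left out ...]
 325 325 325 325 325 326 324 325 324 324 325 326 351 352 351 351 352 353 354 355 355 351 351 351 351
0.800   0   0   0   0   0   0   2   2 324 333 333 332 333 333 334 333 334 334 332 333 335 333 333 359 360 359 360 361 361 361 361 361 360 358 356 352
0.825   0   0   0   0   0   0   3   3 335 341 341 341 340 342 341 341 341 341 342 341 341 341 341 368 370 370 370 371 372 371 371 370 370 363   0   0
0.850   0   0   0   0   0   0   2   3 344 349 350 349 348 348 348 348 349 348 349 349 349 348 349 377 378 380 381 381 380 378 378 377 372  60  59  61
0.875   0   0   0   0   0   0   3   3  15 355 355 357 357 357 358 357 357 357 358 358 358 357 358 385 385 387 387 387 387 387 382  13   0  61  59  59
```

Request:
play_rows(
  rows=[
    {"dx": 31, "dy": -22, "dz": 2, "hand": 1},
    {"dx": 31, "dy": -22, "dz": 2},
    {"dx": 31, "dy": -22, "dz": 2},
    {"dx": 31, "dy": -22, "dz": 2},
    {"dx": 31, "dy": -22, "dz": 2},
    {"dx": 31, "dy": -22, "dz": 2},
    {"dx": 31, "dy": -22, "dz": 2},
    {"dx": 31, "dy": -22, "dz": 2},
    {"dx": 31, "dy": -22, "dz": 2},
    {"dx": 31, "dy": -22, "dz": 2},
    {"dx": 31, "dy": -22, "dz": 2},
    {"dx": 31, "dy": -22, "dz": 2},
  ],
)

```text
invalid input
```

Request:
play_rows(
  rows=[
    {"rz": -0.12},
    {"rz": -0.12},
    {"rz": -0.12},
    {"rz": -0.12},
    {"rz": -0.12},
    {"rz": -0.12},
    {"rz": -0.12},
    {"rz": -0.12},
    {"rz": -0.12},
    {"rz": -0.12},
    {"rz": -0.12},
    {"rz": -0.12},
  ],
)

```text
invalid input
```

Request:
play_rows(
  rows=[
    {"rz": -0.12},
    {"rz": -0.12},
    {"rz": -0.12},
    {"rz": -0.12},
    {"rz": -0.12},
    {"rz": -0.12},
    {"rz": -0.12},
    {"rz": -0.12},
    {"rz": -0.12},
    {"rz": -0.12},
    {"rz": -0.12},
    {"rz": -0.09},
  ],
)

```text
invalid input
```

```bash
python3 - <<'E'
from h import *
s=r.get_state();print({k:np.round(v,4) for k,v in s.items()})
c=r.calibration("wrist");p,d=r.snapshot("wrist");np.savez("w1.npz",R=c["R"],t=c["t"])
cv2.imwrite("pics/wrist1.png",p[:,:,::-1])
print(pix("wrist",[[.437,-.137,.044],[.437,-.137,0]],c))
E
```

```text
{'time_s': np.float64(0.15), 'joints': array([-1.427 ,  0.3426,  1.5248,  0.    ,  1.2754, -0.146 ]), 'joint_velocities': array([-0.0006, -0.003 , -0.0036, -0.0002,  0.0012, -0.0025]), 'joint_efforts': array([ 1.70000e-03, -4.33908e+01, -2.46146e+01, -1.00000e-04,
        5.80000e-03,  0.00000e+00]), 'position': array([ 0.15  , -0.5028,  0.2308]), 'tcp_rot': array([-3.1075, -0.4535, -0.    ]), 'contact_force': array([0.8322, 0.2789, 0.5336]), 'moment': array([-0.0095,  0.0059, -0.0517]), 'opening': np.float64(0.0853)}
[[  19.72582608 -202.44588223]
 [  24.34001719 -211.91498979]]
```

View pics/wrist1.png

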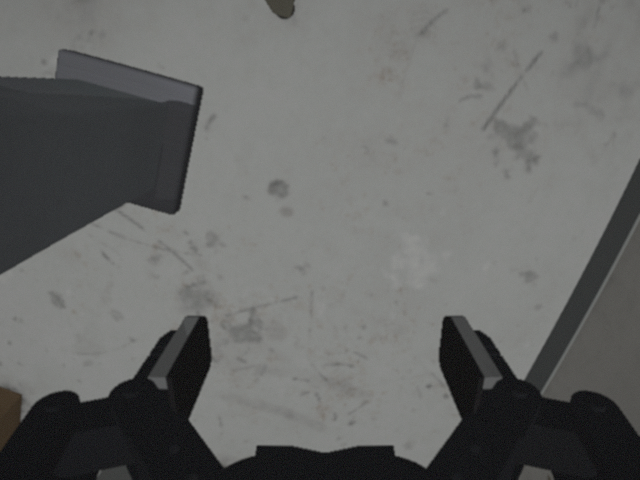

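The view is unchanged because the calls were refused. I'll try again with every field given.

Request:
play_rows(
  rows=[
    {"dx": 31, "dy": -22, "dz": 2, "rx": 0, "ry": 0, "rz": 0, "hand": 1},
  ],
  squeeze=40,
)

```text
time_s: 0.28
position: [0.1711, -0.4767, 0.229]
tcp_rot: [3.107, 0.447, -0.002]
contact_force: [0.9, 0.5, 0.2]
opening: 0.0856
```

Request:
play_rows(
  rows=[
    {"dx": 31, "dy": -22, "dz": 2, "rx": 0, "ry": 0, "rz": 0, "hand": 1},
    {"dx": 31, "dy": -22, "dz": 2, "rx": 0, "ry": 0, "rz": 0, "hand": 1},
    {"dx": 31, "dy": -22, "dz": 2, "rx": 0, "ry": 0, "rz": 0, "hand": 1},
    {"dx": 31, "dy": -22, "dz": 2, "rx": 0, "ry": 0, "rz": 0, "hand": 1},
    {"dx": 31, "dy": -22, "dz": 2, "rx": 0, "ry": 0, "rz": 0, "hand": 1},
    {"dx": 31, "dy": -22, "dz": 2, "rx": 0, "ry": 0, "rz": 0, "hand": 1},
    {"dx": 31, "dy": -22, "dz": 2, "rx": 0, "ry": 0, "rz": 0, "hand": 1},
    {"dx": 31, "dy": -22, "dz": 2, "rx": 0, "ry": 0, "rz": 0, "hand": 1},
    {"dx": 31, "dy": -22, "dz": 2, "rx": 0, "ry": 0, "rz": 0, "hand": 1},
    {"dx": 31, "dy": -22, "dz": 2, "rx": 0, "ry": 0, "rz": 0, "hand": 1},
    {"dx": 31, "dy": -22, "dz": 2, "rx": 0, "ry": 0, "rz": 0, "hand": 1},
  ],
  squeeze=40,
)

```text
time_s: 1.2
position: [0.4319, -0.1421, 0.2073]
tcp_rot: [3.108, 0.454, 0.0]
contact_force: [0.9, -0.3, 0.3]
opening: 0.0856
```

Request:
play_rows(
  rows=[
    {"dx": 0, "dy": 0, "dz": 0, "rx": 0, "ry": 0, "rz": -0.12, "hand": 1},
    {"dx": 0, "dy": 0, "dz": 0, "rx": 0, "ry": 0, "rz": -0.12, "hand": 1},
    {"dx": 0, "dy": 0, "dz": 0, "rx": 0, "ry": 0, "rz": -0.12, "hand": 1},
    {"dx": 0, "dy": 0, "dz": 0, "rx": 0, "ry": 0, "rz": -0.12, "hand": 1},
    {"dx": 0, "dy": 0, "dz": 0, "rx": 0, "ry": 0, "rz": -0.12, "hand": 1},
    {"dx": 0, "dy": 0, "dz": 0, "rx": 0, "ry": 0, "rz": -0.12, "hand": 1},
    {"dx": 0, "dy": 0, "dz": 0, "rx": 0, "ry": 0, "rz": -0.12, "hand": 1},
    {"dx": 0, "dy": 0, "dz": 0, "rx": 0, "ry": 0, "rz": -0.12, "hand": 1},
    {"dx": 0, "dy": 0, "dz": 0, "rx": 0, "ry": 0, "rz": -0.12, "hand": 1},
    {"dx": 0, "dy": 0, "dz": 0, "rx": 0, "ry": 0, "rz": -0.12, "hand": 1},
    {"dx": 0, "dy": 0, "dz": 0, "rx": 0, "ry": 0, "rz": -0.12, "hand": 1},
    {"dx": 0, "dy": 0, "dz": 0, "rx": 0, "ry": 0, "rz": -0.12, "hand": 1},
  ],
  squeeze=40,
)

```text
time_s: 2.2
position: [0.431, -0.1438, 0.2071]
tcp_rot: [-2.031, -2.397, 0.0]
contact_force: [1.3, 0.4, -0.2]
opening: 0.0855
```

Request:
play_rows(
  rows=[
    {"dx": 0, "dy": 0, "dz": 0, "rx": 0, "ry": 0, "rz": -0.12, "hand": 1},
    {"dx": 0, "dy": 0, "dz": 0, "rx": 0, "ry": 0, "rz": -0.12, "hand": 1},
    {"dx": 0, "dy": 0, "dz": 0, "rx": 0, "ry": 0, "rz": -0.12, "hand": 1},
    {"dx": 0, "dy": 0, "dz": 0, "rx": 0, "ry": 0, "rz": -0.12, "hand": 1},
    {"dx": 0, "dy": 0, "dz": 0, "rx": 0, "ry": 0, "rz": -0.12, "hand": 1},
    {"dx": 0, "dy": 0, "dz": 0, "rx": 0, "ry": 0, "rz": -0.12, "hand": 1},
    {"dx": 0, "dy": 0, "dz": 0, "rx": 0, "ry": 0, "rz": -0.12, "hand": 1},
    {"dx": 0, "dy": 0, "dz": 0, "rx": 0, "ry": 0, "rz": -0.12, "hand": 1},
    {"dx": 0, "dy": 0, "dz": 0, "rx": 0, "ry": 0, "rz": -0.12, "hand": 1},
    {"dx": 0, "dy": 0, "dz": 0, "rx": 0, "ry": 0, "rz": -0.12, "hand": 1},
    {"dx": 0, "dy": 0, "dz": 0, "rx": 0, "ry": 0, "rz": -0.12, "hand": 1},
    {"dx": 0, "dy": 0, "dz": 0, "rx": 0, "ry": 0, "rz": -0.09, "hand": 1},
  ],
  squeeze=40,
)

```text
time_s: 3.2
position: [0.431, -0.1438, 0.2072]
tcp_rot: [0.007, -3.141, -0.0]
contact_force: [0.8, -0.6, 0.0]
opening: 0.0854
```

```bash
python3 - <<'E'
from h import *
s=r.get_state();print({k:np.round(v,4) for k,v in s.items()})
c=r.calibration("wrist");p,d=r.snapshot("wrist");np.savez("w1.npz",R=c["R"],t=c["t"])
cv2.imwrite("pics/wrist2.png",p[:,:,::-1])
print(pix("wrist",[[.437,-.137,.044],[.437,-.137,0]],c))
E
```

```text
{'time_s': np.float64(3.2), 'joints': array([-4.9090e-01,  2.3640e-01,  1.7455e+00, -1.0000e-04,  1.1599e+00,
       -2.0659e+00]), 'joint_velocities': array([ 2.1000e-03,  6.0000e-04,  2.0000e-04, -5.0000e-04,  4.0000e-04,
       -1.0312e+00]), 'joint_efforts': array([ 3.80000e-03, -3.62809e+01, -2.31986e+01, -8.00000e-04,
        1.50000e-03,  1.03770e+00]), 'position': array([ 0.431 , -0.1438,  0.2072]), 'tcp_rot': array([ 6.7000e-03, -3.1413e+00, -1.0000e-04]), 'contact_force': array([ 0.7869, -0.6027,  0.0497]), 'moment': array([-0.0134, -0.007 , -0.0421]), 'opening': np.float64(0.0854)}
[[333.45846649 217.24054621]
 [332.45267289 203.21139439]]
```

View pics/wrist2.png

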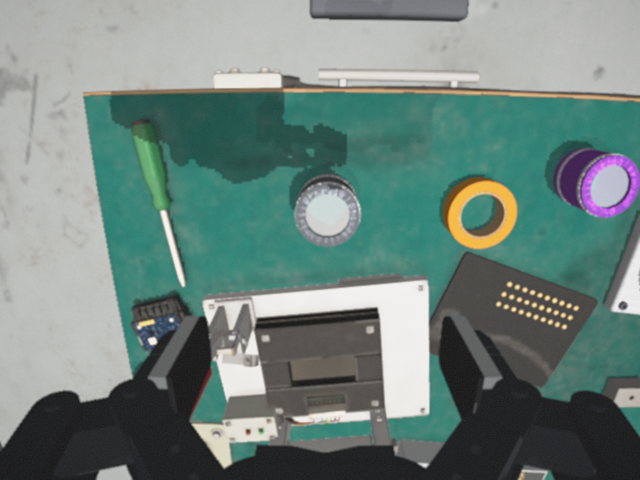

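The wrist view shows the collar's glass at about (328,213), with the tape roll (480,213) and purple look-alike (605,185) well clear. Now I measure its centre.

```bash
python3 - <<'E'
from h import *
w=np.load("w1.npz");c=r.calibration("wrist");c=dict(c,R=w["R"],t=w["t"])
im=cv2.imread("pics/wrist2.png");cr=im[150:270,270:390]
hsv=cv2.cvtColor(cr,cv2.COLOR_BGR2HSV)
m=((hsv[...,2]>120)&(hsv[...,1]<70)).astype(np.uint8);m=cv2.morphologyEx(m,cv2.MORPH_OPEN,np.ones((5,5)))
n,l,st,ce=cv2.connectedComponentsWithStats(m)
for i in range(1,n):
    print(st[i],ce[i]+[270,150])
i=1+np.argmax(st[1:,4]);
cs,_=cv2.findContours((l==i).astype(np.uint8),cv2.RETR_EXTERNAL,cv2.CHAIN_APPROX_NONE)
e=cv2.fitEllipse(max(cs,key=len));uv=np.array(e[0])+[270,150];print(e,uv)
for z in (.042,.044):print(ray("wrist",[uv],z,c))
P=ray("wrist",[uv],.044,c)[0]
o=im.copy()
for z in(.044,0):
    for q in pix("wrist",circ(P[0],P[1],z,.05),c):cv2.circle(o,tuple(np.int32(q)),0,(0,0,255),-1)
cv2.imwrite("pics/ov1.png",cv2.resize(o[150:270,270:390],None,fx=5,fy=5,interpolation=cv2.INTER_NEAREST))
E
```

```text
[  25   33   66   64 3206] [327.24391765 214.5492826 ]
((57.25346755981445, 64.77362823486328), (61.10770034790039, 66.20274353027344), 90.41002655029297) [327.25346756 214.77362823]
[[ 0.43558895 -0.14183423  0.042     ]]
[[ 0.43501638 -0.14184861  0.044     ]]
```

View pics/ov1.png

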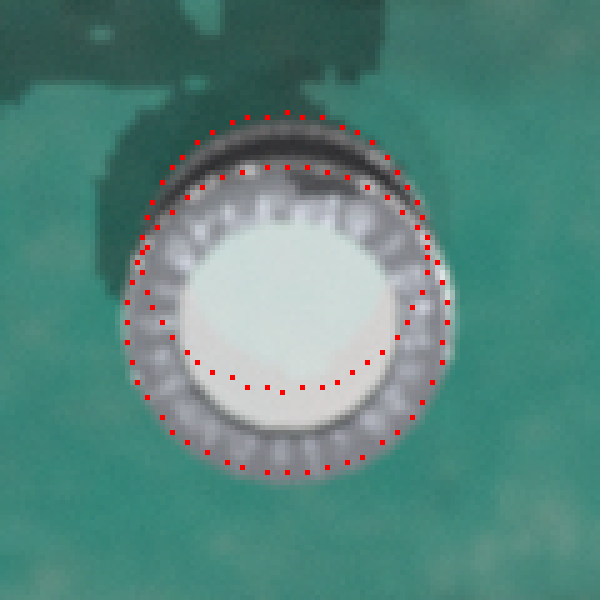

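Request:
play_rows(
  rows=[
    {"dx": -5, "dy": 2, "dz": 10, "rx": 0, "ry": 0, "rz": 0, "hand": 1},
    {"dx": 0, "dy": 0, "dz": 25, "rx": 0, "ry": 0, "rz": 0, "hand": 1},
    {"dx": 0, "dy": 0, "dz": 25, "rx": 0, "ry": 0, "rz": 0, "hand": 1},
    {"dx": 0, "dy": 0, "dz": 25, "rx": 0, "ry": 0, "rz": 0, "hand": 1},
    {"dx": 0, "dy": 0, "dz": 25, "rx": 0, "ry": 0, "rz": 0, "hand": 1},
    {"dx": 0, "dy": 0, "dz": 25, "rx": 0, "ry": 0, "rz": 0, "hand": 1},
    {"dx": 0, "dy": 0, "dz": 20, "rx": 0, "ry": 0, "rz": 0, "hand": 1},
    {"dx": 0, "dy": 0, "dz": 15, "rx": 0, "ry": 0, "rz": 0, "hand": 1},
    {"dx": 0, "dy": 0, "dz": 12, "rx": 0, "ry": 0, "rz": 0, "hand": 1},
    {"dx": 0, "dy": 0, "dz": 10, "rx": 0, "ry": 0, "rz": 0, "hand": 1},
    {"dx": 0, "dy": 0, "dz": 8, "rx": 0, "ry": 0, "rz": 0, "hand": 1},
    {"dx": 0, "dy": 0, "dz": 0, "rx": 0, "ry": 0, "rz": 0, "hand": 1},
  ],
  squeeze=40,
)

```text
time_s: 4.25
position: [0.4352, -0.1412, 0.0055]
tcp_rot: [-0.006, -3.139, -0.002]
contact_force: [-0.1, 1.0, -0.1]
opening: 0.0854
```

```bash
python3 - <<'E'
from h import *
for n in["wrist","side"]:
    p,d=r.snapshot(n);cv2.imwrite(f"pics/{n}3.png",p[:,:,::-1])
a=cv2.resize(cv2.imread("pics/side3.png")[160:280,310:470],None,fx=4,fy=4);cv2.imwrite("pics/side3c.png",a)
E
```

```text
(no output)
```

View pics/side3c.png

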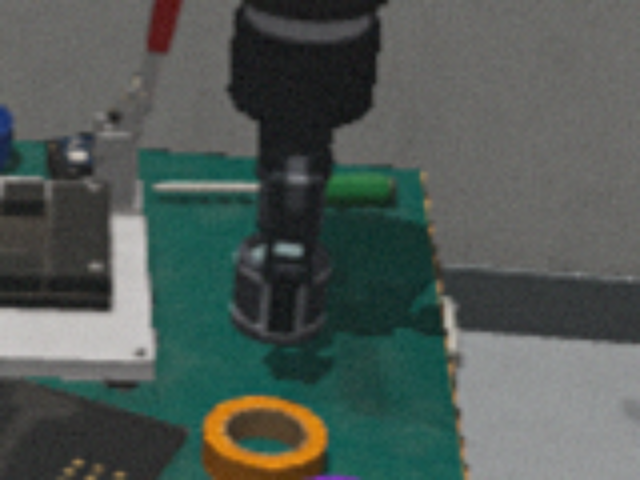

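View pics/wrist3.png

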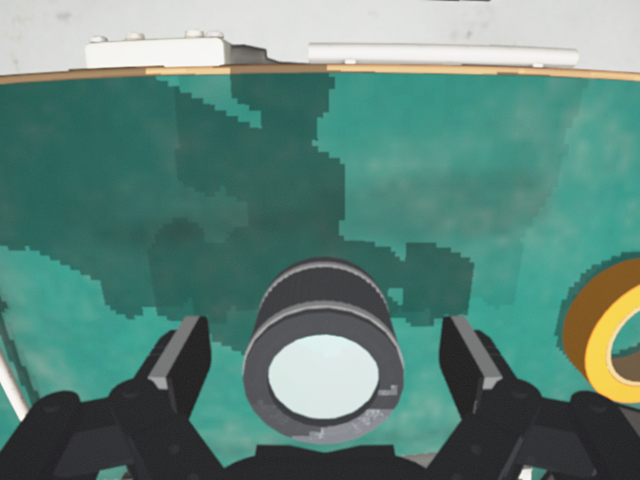

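The collar sits centred between the open fingers (collar about (324,375), finger tips at (208,320) and (442,320)). Closing.

Request:
play_rows(
  rows=[
    {"dx": 0, "dy": 0, "dz": 0, "rx": 0, "ry": 0, "rz": 0, "hand": -1},
    {"dx": 0, "dy": 0, "dz": 0, "rx": 0, "ry": 0, "rz": 0, "hand": -1},
    {"dx": 0, "dy": 0, "dz": 0, "rx": 0, "ry": 0, "rz": 0, "hand": -1},
    {"dx": 0, "dy": 0, "dz": 0, "rx": 0, "ry": 0, "rz": 0, "hand": -1},
    {"dx": 0, "dy": 0, "dz": 0, "rx": 0, "ry": 0, "rz": 0, "hand": -1},
    {"dx": 0, "dy": 0, "dz": 0, "rx": 0, "ry": 0, "rz": 0, "hand": -1},
    {"dx": 0, "dy": 0, "dz": 0, "rx": 0, "ry": 0, "rz": 0, "hand": -1},
    {"dx": 0, "dy": 0, "dz": 0, "rx": 0, "ry": 0, "rz": 0, "hand": -1},
  ],
  squeeze=60,
)

```text
time_s: 5.02
position: [0.4365, -0.142, 0.0082]
tcp_rot: [0.003, 3.14, -0.001]
contact_force: [-1.6, 0.4, 6.0]
opening: 0.0493
```

```bash
python3 - <<'E'
from h import *
p,d=r.snapshot("wrist");cv2.imwrite("pics/wrist4.png",p[:,:,::-1]);s=r.get_state();print(s["opening"],s["position"],s["contact_force"])
E
```

```text
0.049441904933520006 [ 0.43649238 -0.14204147  0.00820164] [-1.30294681  0.84534164  6.25138162]
```

View pics/wrist4.png

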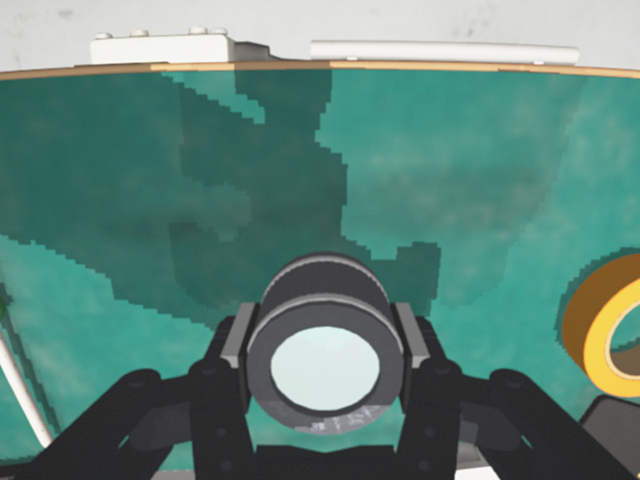

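The fingers hold the collar (opening 49 mm). I'll lift it and carry it to a viewing place just beyond the mount.

Request:
play_rows(
  rows=[
    {"dx": 0, "dy": 0, "dz": -10, "rx": 0, "ry": 0, "rz": 0, "hand": -1},
    {"dx": 0, "dy": 0, "dz": -30, "rx": 0, "ry": 0, "rz": 0, "hand": -1},
    {"dx": 0, "dy": 0, "dz": -30, "rx": 0, "ry": 0, "rz": 0, "hand": -1},
    {"dx": 0, "dy": 0, "dz": -30, "rx": 0, "ry": 0, "rz": 0, "hand": -1},
    {"dx": 0, "dy": 0, "dz": -30, "rx": 0, "ry": 0, "rz": 0, "hand": -1},
  ],
  squeeze=60,
)

```text
time_s: 5.48
position: [0.4357, -0.1416, 0.1389]
tcp_rot: [-0.003, -3.142, 0.0]
contact_force: [0.8, -0.4, -1.7]
opening: 0.0493
```

Request:
play_rows(
  rows=[
    {"dx": -5, "dy": 20, "dz": 0, "rx": 0, "ry": 0, "rz": 0, "hand": -1},
    {"dx": -11, "dy": 30, "dz": 0, "rx": 0, "ry": 0, "rz": 0, "hand": -1},
    {"dx": -11, "dy": 30, "dz": 0, "rx": 0, "ry": 0, "rz": 0, "hand": -1},
    {"dx": -11, "dy": 30, "dz": 0, "rx": 0, "ry": 0, "rz": 0, "hand": -1},
    {"dx": -11, "dy": 30, "dz": 0, "rx": 0, "ry": 0, "rz": 0, "hand": -1},
    {"dx": -11, "dy": 30, "dz": 0, "rx": 0, "ry": 0, "rz": 0, "hand": -1},
    {"dx": -11, "dy": 30, "dz": 0, "rx": 0, "ry": 0, "rz": 0, "hand": -1},
    {"dx": -11, "dy": 30, "dz": 0, "rx": 0, "ry": 0, "rz": 0, "hand": -1},
    {"dx": -11, "dy": 30, "dz": 0, "rx": 0, "ry": 0, "rz": 0, "hand": -1},
    {"dx": -11, "dy": 30, "dz": 0, "rx": 0, "ry": 0, "rz": 0, "hand": -1},
    {"dx": -11, "dy": 30, "dz": 0, "rx": 0, "ry": 0, "rz": 0, "hand": -1},
    {"dx": -9, "dy": 12, "dz": 0, "rx": 0, "ry": 0, "rz": 0, "hand": -1},
  ],
  squeeze=60,
)

```text
time_s: 6.48
position: [0.5608, 0.1937, 0.1374]
tcp_rot: [-0.001, 3.141, 0.002]
contact_force: [-0.2, 0.2, -1.4]
opening: 0.0497
```

Request:
play_rows(
  rows=[
    {"dx": 0, "dy": 0, "dz": 0, "rx": 0, "ry": 0, "rz": 0, "hand": -1},
    {"dx": 0, "dy": 0, "dz": 0, "rx": 0, "ry": 0, "rz": 0, "hand": -1},
  ],
  squeeze=60,
)

```text
time_s: 6.65
position: [0.5603, 0.1902, 0.1369]
tcp_rot: [-0.001, -3.141, 0.001]
contact_force: [-0.8, 0.6, -1.3]
opening: 0.0493
```

```bash
python3 - <<'E'
from h import *
s=r.get_state();print(np.round(s["joints"],3),s["opening"],s["position"],s["tcp_rot"],s["contact_force"])
c=r.calibration("wrist");p,d=r.snapshot("wrist");np.savez("w5.npz",R=c["R"],t=c["t"]);cv2.imwrite("pics/wrist5.png",p[:,:,::-1])
p,d=r.snapshot("side");cv2.imwrite("pics/side5.png",p[:,:,::-1])
E
```

```text
[ 0.198  0.548  1.465 -0.     1.129 -1.372] 0.04931518321952216 [0.56026214 0.19024389 0.1368877 ] [-6.78921123e-04 -3.14079731e+00  9.19494258e-04] [-0.81678082  0.56904663 -1.32642659]
```

View pics/wrist5.png

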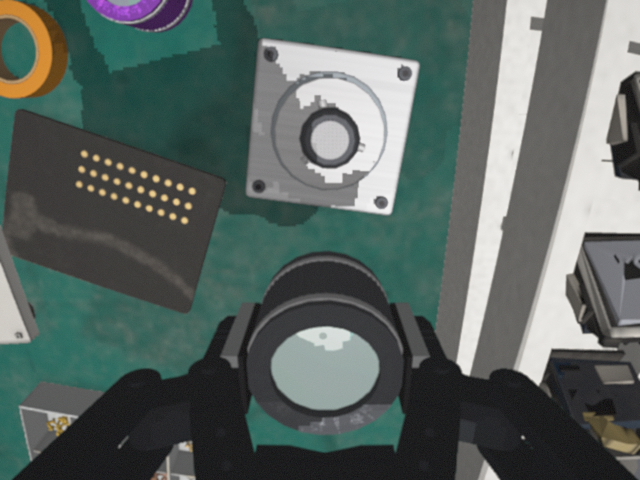

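View pics/side5.png

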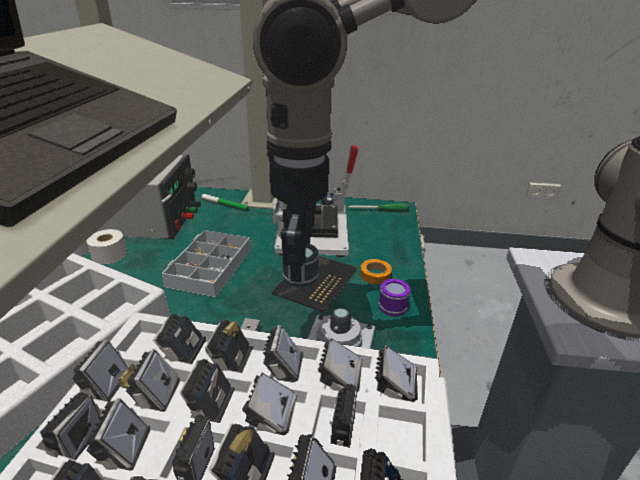

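The wrist view shows the mount with its barrel top at (330,138) and a lug visible at about (361,147). The collar hangs level in the fingers. I measure the barrel's centre and lug direction.

```bash
python3 - <<'E'
from h import *
w=np.load("w5.npz");c=dict(r.calibration("wrist"),R=w["R"],t=w["t"])
im=cv2.imread("pics/wrist5.png");x0,y0=270,80;cr=im[y0:200,x0:390]
g=cv2.cvtColor(cr,cv2.COLOR_BGR2GRAY)
m=(g<95).astype(np.uint8)
n,l,st,ce=cv2.connectedComponentsWithStats(m)
for i in range(1,n):
    if st[i,4]>100:print(i,st[i],ce[i])
i=l[58-20:58+20,60-35:60+35];k=np.bincount(i[i>0]).argmax()
mm=(l==k).astype(np.uint8)
cs,h=cv2.findContours(mm,cv2.RETR_CCOMP,cv2.CHAIN_APPROX_NONE)
for q,hh in zip(cs,h[0]):
    if len(q)>30:
        e=cv2.fitEllipse(q);uv=np.array(e[0])+[x0,y0];print("hole" if hh[3]>=0 else "outer",e,uv,ray("wrist",[uv],.070,c),ray("wrist",[uv],.063,c))
        if hh[3]>=0:P=ray("wrist",[uv],.070,c)[0]
o=cv2.resize(cr,None,fx=5,fy=5,interpolation=cv2.INTER_CUBIC)
for z,d in((.07,.025),(.063,.032),(.053,.04),(.042,.063),(.026,.072)):
    for q in pix("wrist",circ(P[0],P[1],z,d),c):cv2.circle(o,tuple(np.int32((q-[x0,y0]+.5)*5)),1,(0,0,255),-1)
cv2.imwrite("pics/ov5.png",o)
E
```

```text
1 [  29   27   60   61 1107] [54.89882565 54.67208672]
outer ((58.84696960449219, 57.393428802490234), (58.293209075927734, 59.51662063598633), 176.41848754882812) [328.8469696 137.3934288] [[0.4961817  0.19234873 0.07      ]] [[0.49683081 0.19241165 0.063     ]]
hole ((61.41028594970703, 59.246036529541016), (44.871681213378906, 50.42497634887695), 170.55410766601562) [331.41028595 139.24603653] [[0.49710428 0.19364294 0.07      ]] [[0.49778415 0.19374901 0.063     ]]
```

View pics/ov5.png

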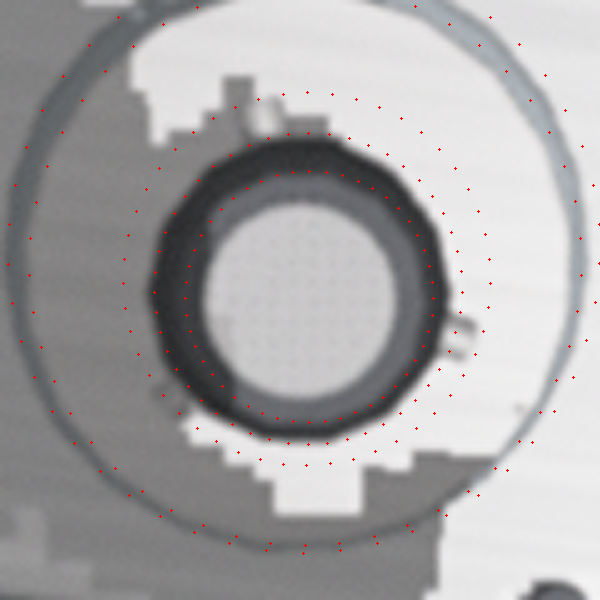

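```bash
python3 - <<'E'
from h import *
w=np.load("w5.npz");c=dict(r.calibration("wrist"),R=w["R"],t=w["t"])
M=ray("wrist",[[329.5,139.5]],.070,c)[0];print(M)
for u,v in((265,115),(460,338),(170,395)):
    q=ray("wrist",[[270+u/5-.5,80+v/5-.5]],.0535,c)[0]-M;print(np.round(q,4),np.hypot(*q[:2]),np.degrees(np.arctan2(q[1],q[0])))
im=cv2.imread("pics/wrist5.png")
x0,y0=220,240
o=cv2.resize(im[y0:450,x0:430],None,fx=3,fy=3,interpolation=cv2.INTER_CUBIC)
T=np.array([.5603,.1902]);b=.1369-.0082
for z,d in((b+.044,.05),(b,.05)):
    for q in pix("wrist",circ(T[0],T[1],z,d),c):cv2.circle(o,tuple(np.int32((q-[x0,y0]+.5)*3)),1,(0,0,255),-1)
cv2.imwrite("pics/ov6.png",o)
E
```

```text
[0.49722974 0.1926795  0.07      ]
[-0.0178 -0.0036 -0.0165] 0.01817955826914969 -168.6620962358776
[ 0.0057  0.0177 -0.0165] 0.01859645872882561 72.12128543040785
[ 0.0119 -0.0141 -0.0165] 0.01849649121028496 -49.90300104379302
```

View pics/ov6.png

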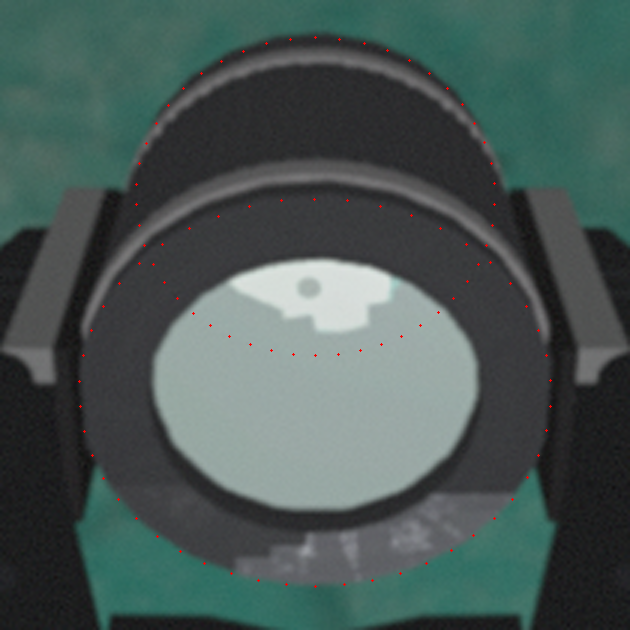

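The overlay of a 50 mm collar on the TCP axis matches the picture, so the collar is centred in the fingers. The three lug points come out 120° apart at one radius, which confirms the mount's centre at (0.4972, 0.1927). I move over the barrel and pre-turn to leave room for the search.

Request:
play_rows(
  rows=[
    {"dx": 15, "dy": 2, "dz": 0, "rx": 0, "ry": 0, "rz": 0, "hand": -1},
    {"dx": 24, "dy": 0.5, "dz": 0, "rx": 0, "ry": 0, "rz": 0, "hand": -1},
    {"dx": 16, "dy": 0, "dz": 0, "rx": 0, "ry": 0, "rz": 0, "hand": -1},
    {"dx": 8, "dy": 0, "dz": 0, "rx": 0, "ry": 0, "rz": 0, "hand": -1},
    {"dx": 0, "dy": 0, "dz": 0, "rx": 0, "ry": 0, "rz": 0.1, "hand": -1},
    {"dx": 0, "dy": 0, "dz": 0, "rx": 0, "ry": 0, "rz": 0.12, "hand": -1},
    {"dx": 0, "dy": 0, "dz": 0, "rx": 0, "ry": 0, "rz": 0.12, "hand": -1},
    {"dx": 0, "dy": 0, "dz": 0, "rx": 0, "ry": 0, "rz": 0.12, "hand": -1},
    {"dx": 0, "dy": 0, "dz": 0, "rx": 0, "ry": 0, "rz": 0.12, "hand": -1},
    {"dx": 0, "dy": 0, "dz": 0, "rx": 0, "ry": 0, "rz": 0.12, "hand": -1},
    {"dx": 0, "dy": 0, "dz": 0, "rx": 0, "ry": 0, "rz": 0, "hand": -1},
    {"dx": 0, "dy": 0, "dz": 0, "rx": 0, "ry": 0, "rz": 0, "hand": -1},
  ],
  squeeze=60,
)

```text
time_s: 7.75
position: [0.498, 0.1918, 0.1375]
tcp_rot: [1.076, 2.951, 0.0]
contact_force: [-0.4, -0.3, -1.2]
opening: 0.0492
```

```bash
python3 - <<'E'
from h import *
from scipy.spatial.transform import Rotation as Ro
s=r.get_state();p=s["position"];R=Ro.from_rotvec(s["tcp_rot"]).as_matrix()
print(np.round(s["joints"],3),p,np.round(R,3).tolist(),s["contact_force"])
print("tool delta mm",1000*R.T@(np.array([.4972,.1927,.085])-p))
E
```

```text
[ 0.224  0.451  1.635 -0.     1.055 -0.647] [0.49795311 0.19183322 0.13750002] [[-0.765, 0.644, 0.0], [0.644, 0.765, -0.0], [-0.0, 0.0, -1.0]] [-0.37175706 -0.2849265  -1.1507825 ]
tool delta mm [ 1.15693783  0.16784712 52.49956593]
```

Request:
play_rows(
  rows=[
    {"dx": 1.2, "dy": 0.2, "dz": 10, "rx": 0, "ry": 0, "rz": 0, "hand": -1},
    {"dx": 0, "dy": 0, "dz": 16, "rx": 0, "ry": 0, "rz": 0, "hand": -1},
    {"dx": 0, "dy": 0, "dz": 12, "rx": 0, "ry": 0, "rz": 0, "hand": -1},
    {"dx": 0, "dy": 0, "dz": 8, "rx": 0, "ry": 0, "rz": 0, "hand": -1},
    {"dx": 0, "dy": 0, "dz": 6, "rx": 0, "ry": 0, "rz": 0, "hand": -1},
    {"dx": 0, "dy": 0, "dz": 5, "rx": 0, "ry": 0, "rz": 0, "hand": -1},
    {"dx": 0, "dy": 0, "dz": 4, "rx": 0, "ry": 0, "rz": 0, "hand": -1},
    {"dx": 0, "dy": 0, "dz": 0, "rx": 0, "ry": 0, "rz": 0, "hand": -1},
  ],
  squeeze=60,
)

```text
time_s: 8.42
position: [0.4967, 0.1934, 0.0757]
tcp_rot: [-1.079, -2.95, 0.001]
contact_force: [-0.9, -0.3, -0.9]
opening: 0.0494
```

Request:
play_rows(
  rows=[
    {"dx": 0, "dy": 0, "dz": 3, "rx": 0, "ry": 0, "rz": 0, "hand": -1},
    {"dx": 0, "dy": 0, "dz": 3, "rx": 0, "ry": 0, "rz": 0, "hand": -1},
    {"dx": 0, "dy": 0, "dz": 3, "rx": 0, "ry": 0, "rz": 0, "hand": -1},
    {"dx": 0, "dy": 0, "dz": 2, "rx": 0, "ry": 0, "rz": 0, "hand": -1},
    {"dx": 0, "dy": 0, "dz": 0, "rx": 0, "ry": 0, "rz": 0, "hand": -1},
  ],
  squeeze=60,
)

```text
time_s: 8.83
position: [0.4967, 0.1934, 0.0649]
tcp_rot: [-1.08, -2.95, 0.001]
contact_force: [-0.7, 0.8, -1.4]
opening: 0.0493
```

The collar is over the barrel with almost no side force. Now a light press onto the lugs.

Request:
play_rows(
  rows=[
    {"dx": 0, "dy": 0, "dz": 2, "rx": 0, "ry": 0, "rz": 0, "hand": -1},
    {"dx": 0, "dy": 0, "dz": 2, "rx": 0, "ry": 0, "rz": 0, "hand": -1},
    {"dx": 0, "dy": 0, "dz": 0, "rx": 0, "ry": 0, "rz": 0, "hand": -1},
  ],
  squeeze=60,
)

```text
time_s: 9.08
position: [0.4973, 0.1936, 0.0627]
tcp_rot: [1.079, 2.949, 0.001]
contact_force: [-3.2, -1.4, 12.4]
opening: 0.0495
```

It rests on the lugs (12 N at z = 62.7 mm). Starting the turning search.

Request:
play_rows(
  rows=[
    {"dx": 0, "dy": 0, "dz": 0, "rx": 0, "ry": 0, "rz": -0.06, "hand": -1},
    {"dx": 0, "dy": 0, "dz": 0, "rx": 0, "ry": 0, "rz": -0.06, "hand": -1},
    {"dx": 0, "dy": 0, "dz": 0, "rx": 0, "ry": 0, "rz": -0.06, "hand": -1},
    {"dx": 0, "dy": 0, "dz": 0, "rx": 0, "ry": 0, "rz": -0.06, "hand": -1},
  ],
  squeeze=60,
)

```text
time_s: 9.42
position: [0.4978, 0.1935, 0.063]
tcp_rot: [0.714, 3.057, 0.001]
contact_force: [-3.3, -0.3, 11.9]
opening: 0.0491
```

Request:
play_rows(
  rows=[
    {"dx": 0, "dy": 0, "dz": 0, "rx": 0, "ry": 0, "rz": -0.06, "hand": -1},
    {"dx": 0, "dy": 0, "dz": 0, "rx": 0, "ry": 0, "rz": -0.06, "hand": -1},
    {"dx": 0, "dy": 0, "dz": 0, "rx": 0, "ry": 0, "rz": -0.06, "hand": -1},
    {"dx": 0, "dy": 0, "dz": 0, "rx": 0, "ry": 0, "rz": -0.06, "hand": -1},
  ],
  squeeze=60,
)

```text
time_s: 9.75
position: [0.4977, 0.1939, 0.063]
tcp_rot: [0.343, 3.12, 0.002]
contact_force: [-2.7, -0.5, 12.4]
opening: 0.0494
```

Request:
play_rows(
  rows=[
    {"dx": 0, "dy": 0, "dz": 0, "rx": 0, "ry": 0, "rz": -0.06, "hand": -1},
    {"dx": 0, "dy": 0, "dz": 0, "rx": 0, "ry": 0, "rz": -0.06, "hand": -1},
    {"dx": 0, "dy": 0, "dz": 0, "rx": 0, "ry": 0, "rz": -0.06, "hand": -1},
    {"dx": 0, "dy": 0, "dz": 0, "rx": 0, "ry": 0, "rz": -0.06, "hand": -1},
  ],
  squeeze=60,
)

```text
time_s: 10.08
position: [0.4979, 0.1938, 0.0631]
tcp_rot: [-0.033, 3.138, 0.001]
contact_force: [-3.3, -0.2, 11.8]
opening: 0.0491
```

Request:
play_rows(
  rows=[
    {"dx": 0, "dy": 0, "dz": 0, "rx": 0, "ry": 0, "rz": -0.06, "hand": -1},
    {"dx": 0, "dy": 0, "dz": 0, "rx": 0, "ry": 0, "rz": -0.06, "hand": -1},
    {"dx": 0, "dy": 0, "dz": 0, "rx": 0, "ry": 0, "rz": -0.06, "hand": -1},
    {"dx": 0, "dy": 0, "dz": 0, "rx": 0, "ry": 0, "rz": -0.06, "hand": -1},
  ],
  squeeze=60,
)

```text
time_s: 10.42
position: [0.498, 0.1938, 0.0631]
tcp_rot: [-0.408, 3.112, 0.001]
contact_force: [-2.3, -0.8, 11.7]
opening: 0.049
```

Request:
play_rows(
  rows=[
    {"dx": 0, "dy": 0, "dz": 0, "rx": 0, "ry": 0, "rz": -0.06, "hand": -1},
    {"dx": 0, "dy": 0, "dz": 0, "rx": 0, "ry": 0, "rz": -0.06, "hand": -1},
    {"dx": 0, "dy": 0, "dz": 0, "rx": 0, "ry": 0, "rz": -0.06, "hand": -1},
    {"dx": 0, "dy": 0, "dz": 0, "rx": 0, "ry": 0, "rz": -0.06, "hand": -1},
  ],
  squeeze=60,
)

```text
time_s: 10.75
position: [0.4981, 0.1939, 0.0631]
tcp_rot: [-0.777, 3.04, 0.0]
contact_force: [-1.9, 1.4, 10.4]
opening: 0.0489
```

Request:
play_rows(
  rows=[
    {"dx": 0, "dy": 0, "dz": 0, "rx": 0, "ry": 0, "rz": -0.06, "hand": -1},
    {"dx": 0, "dy": 0, "dz": 0, "rx": 0, "ry": 0, "rz": -0.06, "hand": -1},
    {"dx": 0, "dy": 0, "dz": 0, "rx": 0, "ry": 0, "rz": -0.06, "hand": -1},
    {"dx": 0, "dy": 0, "dz": 0, "rx": 0, "ry": 0, "rz": -0.06, "hand": -1},
  ],
  squeeze=60,
)

```text
time_s: 11.08
position: [0.4979, 0.1938, 0.0629]
tcp_rot: [-1.136, 2.926, -0.0]
contact_force: [-0.6, -0.1, 10.5]
opening: 0.0491
```

```bash
python3 - <<'E'
from h import *
s=r.get_state();print(np.round(s["joints"],3),np.round(s["moment"],2),s["position"],s["contact_force"])
p,d=r.snapshot("wrist");cv2.imwrite("pics/wrist7.png",p[:,:,::-1])
E
```

```text
[ 0.228  0.551  1.711  0.     0.877 -2.084] [ 0.    0.39 -0.23] [0.49791653 0.19380854 0.06291702] [-0.59587693 -0.10440965 10.53756942]
```

View pics/wrist7.png

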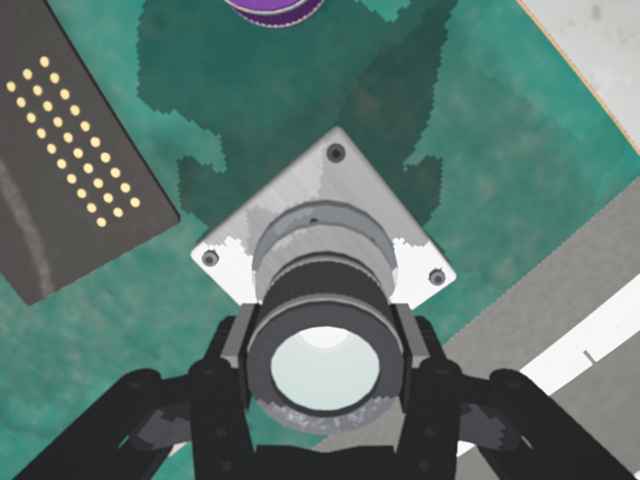

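The collar still sits on the lugs, upright and centred over the mount, after 82° of turning. I continue.

Request:
play_rows(
  rows=[
    {"dx": 0, "dy": 0, "dz": 0, "rx": 0, "ry": 0, "rz": -0.06, "hand": -1},
    {"dx": 0, "dy": 0, "dz": 0, "rx": 0, "ry": 0, "rz": -0.06, "hand": -1},
    {"dx": 0, "dy": 0, "dz": 0, "rx": 0, "ry": 0, "rz": -0.06, "hand": -1},
    {"dx": 0, "dy": 0, "dz": 0, "rx": 0, "ry": 0, "rz": -0.06, "hand": -1},
  ],
  squeeze=60,
)

```text
time_s: 11.47
position: [0.4973, 0.1937, 0.0617]
tcp_rot: [-1.48, 2.77, -0.001]
contact_force: [-0.4, 0.3, -1.5]
opening: 0.049
```

The contact force vanished and z is falling, so the keyways have met the lugs. Pushing down.

Request:
play_rows(
  rows=[
    {"dx": 0, "dy": 0, "dz": 2, "rx": 0, "ry": 0, "rz": 0, "hand": -1},
    {"dx": 0, "dy": 0, "dz": 2, "rx": 0, "ry": 0, "rz": 0, "hand": -1},
    {"dx": 0, "dy": 0, "dz": 0, "rx": 0, "ry": 0, "rz": 0, "hand": -1},
  ],
  squeeze=60,
)

```text
time_s: 11.72
position: [0.4974, 0.1935, 0.057]
tcp_rot: [-1.473, 2.774, -0.001]
contact_force: [1.3, -0.2, -3.0]
opening: 0.0493
```

Request:
play_rows(
  rows=[
    {"dx": 0, "dy": 0, "dz": 2.5, "rx": 0, "ry": 0, "rz": 0, "hand": -1},
    {"dx": 0, "dy": 0, "dz": 2.5, "rx": 0, "ry": 0, "rz": 0, "hand": -1},
    {"dx": 0, "dy": 0, "dz": 2.5, "rx": 0, "ry": 0, "rz": 0, "hand": -1},
    {"dx": 0, "dy": 0, "dz": 2.5, "rx": 0, "ry": 0, "rz": 0, "hand": -1},
    {"dx": 0, "dy": 0, "dz": 0, "rx": 0, "ry": 0, "rz": 0, "hand": -1},
    {"dx": 0, "dy": 0, "dz": 0, "rx": 0, "ry": 0, "rz": 0, "hand": -1},
  ],
  squeeze=80,
)

```text
time_s: 12.22
position: [0.4973, 0.1935, 0.0473]
tcp_rot: [-1.475, 2.773, -0.0]
contact_force: [2.9, -0.8, 1.1]
opening: 0.0489
```

Request:
play_rows(
  rows=[
    {"dx": 0, "dy": 0, "dz": 2, "rx": 0, "ry": 0, "rz": 0, "hand": -1},
    {"dx": 0, "dy": 0, "dz": 2, "rx": 0, "ry": 0, "rz": 0, "hand": -1},
    {"dx": 0, "dy": 0, "dz": 2, "rx": 0, "ry": 0, "rz": 0, "hand": -1},
    {"dx": 0, "dy": 0, "dz": 1, "rx": 0, "ry": 0, "rz": 0, "hand": -1},
    {"dx": 0, "dy": 0, "dz": 0, "rx": 0, "ry": 0, "rz": 0, "hand": -1},
    {"dx": 0, "dy": 0, "dz": 0, "rx": 0, "ry": 0, "rz": 0, "hand": -1},
  ],
  squeeze=80,
)

```text
time_s: 12.72
position: [0.4975, 0.1937, 0.044]
tcp_rot: [-1.475, 2.771, -0.001]
contact_force: [-7.3, -2.9, 34.5]
opening: 0.0487
```

```bash
python3 - <<'E'
from h import *
s=r.get_state();print(np.round(s["joints"],3),np.round(s["moment"],2),s["position"],s["contact_force"])
M=(.4973,.1930)
os=[]
for n,u,v,w,k in(("side",342,312,40,8),("scene",276,335,40,8),("wrist",325,340,120,2.5)):
    c=r.calibration(n);p,d=r.snapshot(n);im=p[:,:,::-1].copy();cv2.imwrite(f"pics/{n}8.png",im)
    x0,y0=u-w,v-w*3//4
    o=cv2.resize(im[y0:y0+w*3//2,x0:x0+2*w],None,fx=k,fy=k,interpolation=cv2.INTER_CUBIC)
    for z,dd,col in((.080,.05,(0,0,255)),(.036,.05,(0,0,255)),(.036,.063,(0,255,255))):
        for q in pix(n,circ(*M,z,dd),c):cv2.circle(o,tuple(np.int32((q-[x0,y0]+.5)*k)),1,col,-1)
    cv2.imwrite(f"pics/{n}8o.png",o)
E
```

```text
[ 0.228  0.579  1.727 -0.     0.833 -2.321] [-0.43  1.47  0.02] [0.49754586 0.19366459 0.04396604] [-7.25351858 -2.88002354 34.52434332]
```

View pics/side8o.png

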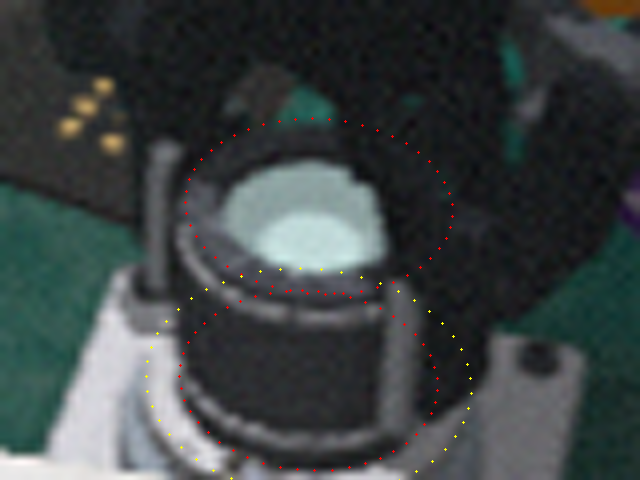

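View pics/scene8o.png

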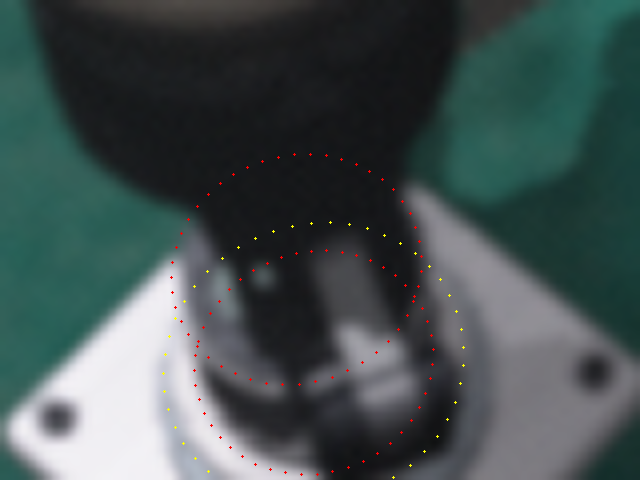

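View pics/wrist8o.png

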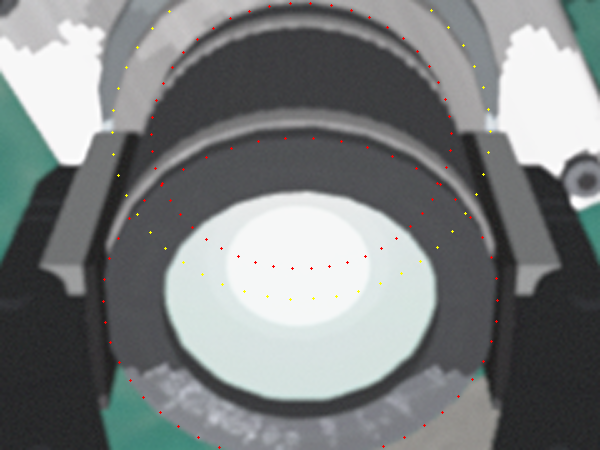

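The wrist overlay fits a collar at home height to about 1 mm, but that and the force curve leave the exact seat travel unclear. I'll back off in small steps and read force against height.

Request:
play_rows(
  rows=[
    {"dx": 0, "dy": 0, "dz": -1.5, "rx": 0, "ry": 0, "rz": 0, "hand": -1},
    {"dx": 0, "dy": 0, "dz": 0, "rx": 0, "ry": 0, "rz": 0, "hand": -1},
    {"dx": 0, "dy": 0, "dz": 0, "rx": 0, "ry": 0, "rz": 0, "hand": -1},
  ],
  squeeze=80,
)

```text
time_s: 13.12
position: [0.4975, 0.1936, 0.0442]
tcp_rot: [-1.475, 2.771, -0.001]
contact_force: [-4.1, -1.2, 22.2]
opening: 0.0486
```

Request:
play_rows(
  rows=[
    {"dx": 0, "dy": 0, "dz": -1.5, "rx": 0, "ry": 0, "rz": 0, "hand": -1},
    {"dx": 0, "dy": 0, "dz": 0, "rx": 0, "ry": 0, "rz": 0, "hand": -1},
    {"dx": 0, "dy": 0, "dz": 0, "rx": 0, "ry": 0, "rz": 0, "hand": -1},
  ],
  squeeze=80,
)

```text
time_s: 13.37
position: [0.4973, 0.1936, 0.0443]
tcp_rot: [-1.475, 2.772, -0.001]
contact_force: [0.6, -0.9, 8.8]
opening: 0.049
```

Request:
play_rows(
  rows=[
    {"dx": 0, "dy": 0, "dz": -1.5, "rx": 0, "ry": 0, "rz": 0, "hand": -1},
    {"dx": 0, "dy": 0, "dz": 0, "rx": 0, "ry": 0, "rz": 0, "hand": -1},
    {"dx": 0, "dy": 0, "dz": 0, "rx": 0, "ry": 0, "rz": 0, "hand": -1},
  ],
  squeeze=80,
)

```text
time_s: 13.62
position: [0.4974, 0.1936, 0.0455]
tcp_rot: [-1.475, 2.772, -0.001]
contact_force: [1.3, 0.2, 9.0]
opening: 0.0488
```

Request:
play_rows(
  rows=[
    {"dx": 0, "dy": 0, "dz": -2, "rx": 0, "ry": 0, "rz": 0, "hand": -1},
    {"dx": 0, "dy": 0, "dz": 0, "rx": 0, "ry": 0, "rz": 0, "hand": -1},
    {"dx": 0, "dy": 0, "dz": 0, "rx": 0, "ry": 0, "rz": 0, "hand": -1},
  ],
  squeeze=80,
)

```text
time_s: 13.87
position: [0.4973, 0.1936, 0.0473]
tcp_rot: [-1.476, 2.772, -0.001]
contact_force: [1.0, -0.6, 6.5]
opening: 0.0493
```

Request:
play_rows(
  rows=[
    {"dx": 0, "dy": 0, "dz": -2, "rx": 0, "ry": 0, "rz": 0, "hand": -1},
    {"dx": 0, "dy": 0, "dz": 0, "rx": 0, "ry": 0, "rz": 0, "hand": -1},
    {"dx": 0, "dy": 0, "dz": 0, "rx": 0, "ry": 0, "rz": 0, "hand": -1},
  ],
  squeeze=80,
)

```text
time_s: 14.12
position: [0.4973, 0.1935, 0.0491]
tcp_rot: [-1.476, 2.773, -0.001]
contact_force: [2.0, 0.5, 4.7]
opening: 0.0489
```

The spring slope of 1.2 N/mm ends in a hard stop at TCP z = 44.3 mm, so the collar really was home. Pressing back to the stop with moderate force.

Request:
play_rows(
  rows=[
    {"dx": 0, "dy": 0, "dz": 2, "rx": 0, "ry": 0, "rz": 0, "hand": -1},
    {"dx": 0, "dy": 0, "dz": 2, "rx": 0, "ry": 0, "rz": 0, "hand": -1},
    {"dx": 0, "dy": 0, "dz": 1.5, "rx": 0, "ry": 0, "rz": 0, "hand": -1},
    {"dx": 0, "dy": 0, "dz": 1, "rx": 0, "ry": 0, "rz": 0, "hand": -1},
    {"dx": 0, "dy": 0, "dz": 0, "rx": 0, "ry": 0, "rz": 0, "hand": -1},
    {"dx": 0, "dy": 0, "dz": 0, "rx": 0, "ry": 0, "rz": 0, "hand": -1},
    {"dx": 0, "dy": 0, "dz": 0, "rx": 0, "ry": 0, "rz": 0, "hand": -1},
    {"dx": 0, "dy": 0, "dz": 0, "rx": 0, "ry": 0, "rz": 0, "hand": -1},
  ],
  squeeze=80,
)

```text
time_s: 14.78
position: [0.4974, 0.1936, 0.0442]
tcp_rot: [-1.475, 2.772, -0.001]
contact_force: [-2.4, -1.1, 19.5]
opening: 0.0489
```

Request:
play_rows(
  rows=[
    {"dx": 0, "dy": 0, "dz": 0, "rx": 0, "ry": 0, "rz": 0, "hand": -1},
    {"dx": 0, "dy": 0, "dz": 0, "rx": 0, "ry": 0, "rz": 0, "hand": -1},
    {"dx": 0, "dy": 0, "dz": 0, "rx": 0, "ry": 0, "rz": 0, "hand": -1},
    {"dx": 0, "dy": 0, "dz": 0, "rx": 0, "ry": 0, "rz": 0, "hand": -1},
    {"dx": 0, "dy": 0, "dz": 0, "rx": 0, "ry": 0, "rz": 0, "hand": -1},
    {"dx": 0, "dy": 0, "dz": 0, "rx": 0, "ry": 0, "rz": 0, "hand": -1},
  ],
  squeeze=80,
)

```text
time_s: 15.28
position: [0.4974, 0.1936, 0.0441]
tcp_rot: [-1.475, 2.772, -0.001]
contact_force: [-1.6, -1.9, 19.6]
opening: 0.0489
```

The arm is steady at the stop with 19.6 N. Handing in.

```bash
python3 - <<'E'
from cell import r
print(r.job_done()); s=r.get_state();print(s["time_s"],s["position"],s["contact_force"],s["opening"])
E
```

```text
the job is handed in; nothing more can be done
None
the job is handed in; nothing more can be done
```

The job is handed in with the collar pressed fully home on the spring seat and still gripped. No verdict was reported, and the state could not be read after hand-in.

**What I did:** I picked up the dark collar and set it over the barrel. I pressed it lightly onto the lugs and turned it about 90° until the keyways dropped over them. Then I pushed it down to the seat and held it there with an 80 N squeeze.

**Last checks, at 15.3 s:**
- **Fully home:** backing off showed the spring slope (about 1.2 N/mm) ending in a hard stop at TCP z = 44.3 mm. The final hold is steady at 44.1 mm with 19.6 N.
- **Upright and gripped:** the tool is vertical and the fingers read 48.9 mm open on the collar. The TCP is within about 1 mm of the measured barrel axis.
- **Bystanders:** no move went near the tape roll, the screwdriver or the steel block. I did not re-measure them at the end.

**What failed or disagreed:**
- My first move calls were refused as "invalid input" because some fields were left out, and nothing moved.
- The first push gave a force-against-height reading about 1 mm off the earlier one, probably from a small slip in the grip. The back-off test settled it.
- The side camera overlay sat about 1–2 mm off, close to the 2 mm calibration limit, while the wrist overlay fitted.

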